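Hold the amber specimen in the camera's focus against the sprung plunger

ROBOT

A 6-joint arm with a two-finger parallel gripper is mounted at the origin on the work surface. World frame = base frame: x ahead of the robot, y to its left, z up, the work surface at z = 0. Lengths are in m, angles in degrees, forces in N, time in s.
With the tool pointing down it reaches from about 0.275 to 0.825 m from the base axis. Payload 4.9 kg.
Tool frame: the origin (TCP) lies midway between the tips of the shut fingers; the grasp point (between the pads) lies 19 mm behind it (arm.pinch_z is the distance from the TCP to the grasp point, in m); z points along the fingers, y is the line along which they close (so a half turn about z gives the same grasp; the last joint's range is limited). The gripper opens to 85 mm and grips with 20 to 120 N. Pads are 22 mm wide; open, the fingers measure 114 mm over their backs; the gripper's body (76 mm by 85 mm) begins 54 mm behind the grasp point. The pads swing forward as they close: fully open they stand 13 mm farther back than shut.
Start: joints at [59.691, 18.69, -11.035, 60.275, 0, 82.311], TCP at [0.212, 0.508, 0.231] pointing down, gripper open.
Joint ranges: [-152.03, 152.03], [-55.5, 102.48], [-74.3, 77.21], [-110.64, 120.58], [-84.22, 78.4], [-180, 180]. Speed limits (degrees/s): [147.25, 147.25, 180, 180, 180, 180].

INTERFACE

Orientations are given as a 3x3 rotation matrix whose columns are the frame's x, y, z axes.
In Python, from station import arm, eyes, close_job gives the robot as it stands.
- The arm moves only by the tool apply_moves, never from a script. Its argument "moves" is a list of rows, each a list of 7 numbers: the shift along the tool's x, y, z in units of 40 mm (1.0 is 40 mm), then the turn, a rotation vector about the tool's x, y, z in units of 8 degrees (1.0 is 8 degrees), then the closure, from 0 (fully open) to 1 (shut). A call has 1 to 5 rows; each row is the pose to reach, as a shift and turn from the pose commanded when the call began, along the tool's axes at that moment; what a row does not reach only later rows make up. A row lasts 1/10 s, in which the tool goes at most 50 mm and 8.59 degrees, less where a joint would pass 70% of its speed; a pose out of reach is approached as far as the arm can. A call with a gripper value outside its range is refused whole. The fingers move at their own pace and stop on an object; the grip force is fixed at half the most. Time passes only in rows, so rows that repeat a pose let the fingers close. It gives the time, the measured TCP pose, the force, the opening and the grip force at its end, in the units of the state.
- arm.observe(): the state, without advancing time (a new reading comes with each control period).
- eyes.grab_frame(name): name is "scene" or "side" or "wrist"; returns the picture (480x640x3 uint8, blue, green, red); there is no depth.
- eyes.camera_model(name): a dict with "camera_matrix" (3x3 intrinsics, pixels), "camera_from_world" (4x4, takes a point from world to camera coordinates). Camera axes: x right, y up, looking along -z (the intrinsics and any distortion apply to the point x, -y, -z); pixel columns grow to the right and rows downward; lengths in m; the calibration is good to about 2 mm. The wrist camera is an equidistant fisheye: a pixel r from the principal point sees the ray r / f radians off the axis. A picture is of the moment at which its call begins: read the wrist's pose just before it. camera_model takes no time and is no camera call; for the wrist camera it gives the pose at the moment of the call.
- close_job(): hands the job in; it is judged then, once.
The state is a dict: "t": time; "qpos": joint angles; "joint_velocities": joint speeds; "tau": joint torques, N m; "eef_pos": TCP position; "tcp_rot": TCP orientation; "wrist_force": force on the tool from outside, world axes, zero at the start; "torque": the same for the moment, N m; "finger_gap": finger opening in m; "grip_force": force on a finger pad.
Only numpy, scipy, OpenCV 4.12 (cv2) and the standard library are available. Lean on these libraries where they do the work, as an engineer would, in place of code of your own. Each camera call takes 0.05 s, during which the arm holds its last target. There are 200 camera calls.

TASK

Pick up the orange amber specimen, set it flat in the channel of the photographing jig short of the sprung yellow plunger, then slide it along the channel, pressing the plunger back, until the front of its sled meets both red hard stops squarely. Finish while still holding it pressed lightly against the stops, flat in the channel (the spring throws it back if you let go), without ramming it, and leave the white and green specimens where they are.

Things in the scene. Friction and masses are not known exactly. Their poses are not given: they have to be found in the camera images.
- amber: the orange amber specimen, dark insect on top: black sled 60 mm long (x), 50 wide (y), 12 thick, with a resin block 40 long, 32 wide, 34 tall fixed centrally on it (46 mm tall in all). Origin: centre of the sled's underside, z up. About 0.14 kg. Its ends are alike, either may go first. Stands on the desk to the robot's right; grip the block across its 32 mm width
- milky: the milky white specimen, same shape and origin as the amber one; not to be disturbed
- green: the dark green specimen, same shape and origin as the amber one; not to be disturbed
- stop_face (a point): point midway between the faces of the two red hard stops, on the channel's floor (8 mm above the desk). x = push direction, along the channel to the plunger and camera; z up. With a sled's front end at x = 0 it is fully home: the specimen's origin is then at x = -30 mm, y = 0, z = 0
- jig: fixed photographing jig, aluminium plate 400 x 120 x 8 mm; origin at desk height under stop_face, same axes. Channel 57 mm wide between dark rails 9 mm tall over the floor, x = 0 to -130 mm, flaring to an open end at -165. Over the floor, behind the stops: grey plunger housing 26 mm tall at x = 30 to 60, black camera 74 mm tall from x = 85
- stops: the two red hard stop blocks fixed on the jig, 14 mm wide, 16 mm tall over the floor, centred 20.5 mm either side of the middle line; same origin and axes as the jig
- load_point (a point): fixed on the jig, on the channel's floor and middle line, 100 mm before the stop faces (x = -100 mm of stop_face, same axes): a good place for the specimen's origin when it is set down
- plunger_nose (a point): centre of the tip of the yellow-tipped spring plunger (13 mm diameter, 6 mm above the channel's floor), between the stops; it projects 14 mm before the stop faces when free
- plunger (a joint): how far the plunger is pressed, m: 0 free, 0.014 when a sled is against the stops. Its spring pushes back with 4 N at first touch, rising to 9 N at the stops.
Things that resemble listed ones, but are neither listed nor needed, are in the scene too. Leave any pink or purple look-alike of the amber alone.

How it is judged:
By the outcome, as a careful person would: the job done as asked, in the order asked, and still so for the second after the job is handed in, while the arm keeps its last pose, push and grip.
It also fails if it takes over 48 s, if anything falls off the work surface, if the arm or the gripper's body presses on something with over 40 N, if the wrist force passes 120 N, or if a joint passes its speed limit or range.

## Working session

There is one attempt and no reset: what is moved stays moved. The work goes in short steps, Python scripts to look and compute and a tool call to move; the robot and the scene stay as the last step left them, time stands still between calls to the robot, and variables do not carry over. Pictures are saved under pics/ and viewed, at most 10 in all, crops included, and the job is handed in when it is done.

Besides the shell and the picture viewer there is one more tool, called after "Emit:" by a JSON object that holds its "method" and its "body". apply_moves: Moves the arm, as the interface text tells. Its arguments: {"type":"object","properties":{"moves":{"type":"array","items":{"type":"array","items":{"type":"number"}}}},"required":["moves"]}

```bash
mkdir -p pics; ls
python3 - <<'E'
from station import arm, eyes
import cv2,numpy as np
s=arm.observe();print(s['t'],s['eef_pos'],s['tcp_rot'],s['wrist_force'],s['finger_gap'],arm.pinch_z)
for n in("scene","side"):
    im=eyes.grab_frame(n);cv2.imwrite(f"pics/{n}0.png",im);m=eyes.camera_model(n);print(n,m)
E
```

```text
pics
0.0 [0.21123339 0.507194   0.23051055] [[-9.23078182e-01  3.84611405e-01 -8.58171588e-04]
 [ 3.84612296e-01  9.23077038e-01 -1.47100637e-03]
 [ 2.26392661e-04 -1.68791723e-03 -9.99998550e-01]] [0.53889973 0.27816017 0.69534074] 0.08536797420421699 0.0187
scene {'camera_matrix': array([[567.08083349,   0.        , 321.51710694],
       [  0.        , 567.08083349, 244.65603196],
       [  0.        ,   0.        ,   1.        ]]), 'camera_from_world': array([[-0.49494309,  0.86889667,  0.00706528,  0.32600099],
       [-0.72272918, -0.41616954,  0.55178388,  0.30328468],
       [ 0.48238352,  0.26799534,  0.83395721, -1.25483466],
       [ 0.        ,  0.        ,  0.        ,  1.        ]])}
side {'camera_matrix': array([[539.60619162,   0.        , 316.0811416 ],
       [  0.        , 539.60619162, 247.86460406],
       [  0.        ,   0.        ,   1.        ]]), 'camera_from_world': array([[ 0.74394576, -0.66803194,  0.01667416, -0.44746014],
       [ 0.48483873,  0.55677022,  0.67449116, -0.20176741],
       [-0.45986532, -0.49370056,  0.7380946 , -0.87864463],
       [ 0.        ,  0.        ,  0.        ,  1.        ]])}
```

View pics/scene0.png

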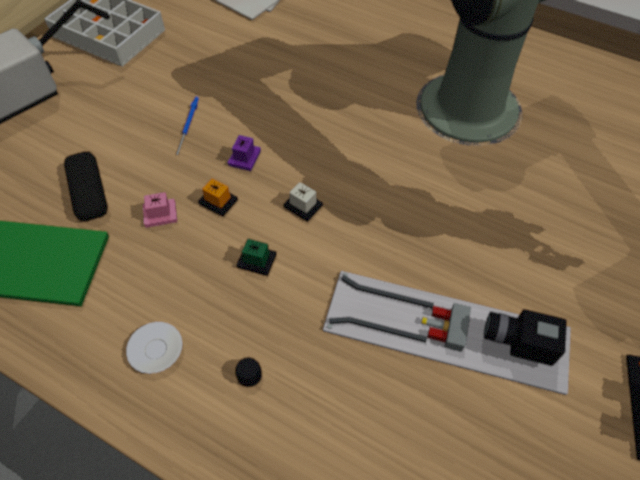

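View pics/side0.png

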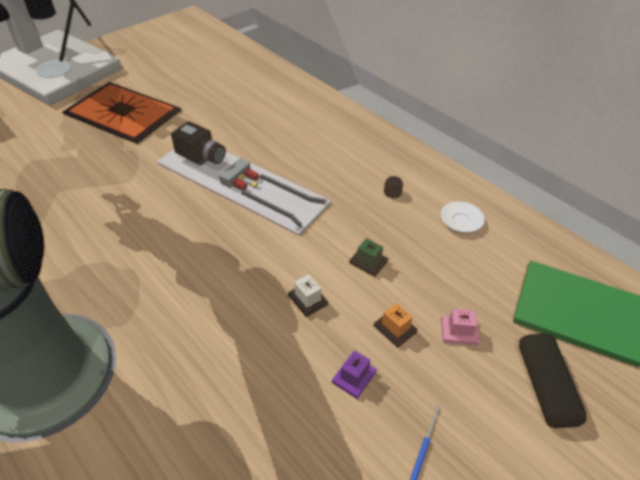

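The scene view shows the amber at about (216,194), pink at (158,208), purple at (243,152), white at (303,200) and green at (256,255). The jig's stops are near (440,323), with its open end to the left at about (340,305). In the side view the amber is at (397,322) and the stops near (245,183).

```bash
cat > h.py <<'E'
import numpy as np,cv2
from station import arm,eyes
def ray(n,m,uv):
    K=m["camera_matrix"];T=np.asarray(m["camera_from_world"]);R=T[:3,:3]
    a=(uv[0]-K[0,2])/K[0,0];b=(uv[1]-K[1,2])/K[1,1]
    if n=="wrist":
        r=np.hypot(a,b);k=np.sin(r)/max(r,1e-9);d=np.array([a*k,-b*k,-np.cos(r)])
    else: d=np.array([a,-b,-1.])
    d=R.T@d;return -R.T@T[:3,3],d/np.linalg.norm(d)
def plane(n,m,uv,z):
    o,d=ray(n,m,uv);return o+d*(z-o[2])/d[2]
def tri(rs):
    A=np.zeros((3,3));b=np.zeros(3)
    for o,d in rs:
        P=np.eye(3)-np.outer(d,d);A+=P;b+=P@o
    p=np.linalg.solve(A,b);return p,max(np.linalg.norm((np.eye(3)-np.outer(d,d))@(p-o)) for o,d in rs)
def pix(n,m,p):
    K=m["camera_matrix"];T=np.asarray(m["camera_from_world"]);c=T[:3,:3]@p+T[:3,3]
    x,y,z=c[0],-c[1],-c[2]
    if n=="wrist":
        q=np.hypot(x,y);k=np.arctan2(q,z)/max(q,1e-9)
    else:k=1/z
    return np.array([K[0,2]+K[0,0]*x*k,K[1,2]+K[1,1]*y*k])
def blobs(im,lo,hi,amin=15):
    h=cv2.cvtColor(im,cv2.COLOR_BGR2HSV);m=cv2.inRange(h,np.array(lo),np.array(hi))
    n,l,s,c=cv2.connectedComponentsWithStats(m)
    return [(c[i].round(1),int(s[i,4]),l==i) for i in range(1,n) if s[i,4]>=amin]
E
python3 - <<'E'
from h import *
for n in("scene","side"):
    im=cv2.imread(f"pics/{n}0.png")
    for k,lo,hi in(("orange",(8,200,120),(20,255,255)),("red",(0,180,70),(6,255,255)),("red2",(172,150,70),(180,255,255)),("yel",(21,150,120),(32,255,255))):
        print(n,k,[(b[0],b[1]) for b in blobs(im,lo,hi,6)])
ms={n:eyes.camera_model(n) for n in("scene","side")}
def t(a,b): print(tri([ray("scene",ms["scene"],a),ray("side",ms["side"],b)]))
t((216,190),(397,318));t((303,196),(307,290));t((256,250),(368,250))
print("plate",[t(a,b) for a,b in(((343,274),(300,229)),((325,327),(330,203)))])
m=eyes.camera_model("wrist");T=m["camera_from_world"];print(m,-T[:3,:3].T@T[:3,3])
s=arm.observe();R=s["tcp_rot"];print("cam in tool",R.T@(-T[:3,:3].T@T[:3,3]-s["eef_pos"]),"\n",R.T@T[:3,:3].T)
E
```

```text
scene orange [(array([93.3,  0.4]), 7), (array([96.1, 18.3]), 10), (array([217.4, 190.4]), 321)]
scene red [(array([440.8, 311.7]), 99), (array([437.5, 333.2]), 124)]
scene red2 []
scene yel [(array([99.2, 37.2]), 6), (array([423.9, 320.4]), 21)]
side orange []
side red []
side red2 []
side yel []
(array([ 0.49242016, -0.32551105,  0.0372569 ]), np.float64(0.0005438175663872498))
(array([ 0.41948785, -0.17718166,  0.03282979]), np.float64(0.00032574367795999264))
(array([ 0.56750782, -0.18458213,  0.03750869]), np.float64(0.0004493044639288909))
(array([ 0.52191679, -0.03655876,  0.01142853]), np.float64(0.002068866453751388))
(array([ 0.62471286, -0.01520659,  0.00553219]), np.float64(0.0022691451861141694))
plate [None, None]
{'camera_matrix': array([[371.64829954,   0.        , 323.70647686],
       [  0.        , 371.64829954, 238.50048934],
       [  0.        ,   0.        ,   1.        ]]), 'camera_from_world': array([[ 0.38515559,  0.92285105, -0.00105318, -0.54822094],
       [-0.88585293,  0.36939389, -0.28073606,  0.03628961],
       [-0.25868853,  0.10906002,  0.95978443, -0.37879412],
       [ 0.        ,  0.        ,  0.        ,  1.        ]])} [0.14530792 0.53383241 0.37317113]
cam in tool [ 0.07115171 -0.001045   -0.1425759 ] 
 [[-5.81965446e-04  9.59728261e-01  2.80929396e-01]
 [ 9.99999713e-01  6.95018217e-04 -3.02792616e-04]
 [-4.85849679e-04  2.80929139e-01 -9.59728390e-01]]
```

Run:
```python
from h import *
m=eyes.camera_model("scene")
a=plane("scene",m,(440.8,311.7),.02);b=plane("scene",m,(437.5,333.2),.02);c=(a+b)/2
e=(plane("scene",m,(343,274),.008)+plane("scene",m,(325,327),.008))/2
print(a,b,c,e,"nose",plane("scene",m,(423.9,320.4),.017))
d=(c-e)[:2];print(np.hypot(*d),np.degrees(np.arctan2(d[1],d[0])))
s=arm.observe();R=s["tcp_rot"]
for t in((.53,.05,.20),(.47,-.25,.17)): print((R.T@(np.array(t)-s["eef_pos"])/.04).round(2))
```

```text
[0.50762559 0.14486238 0.02      ] [0.54678032 0.15564724 0.02      ] [0.52720296 0.15025481 0.02      ] [ 0.57138779 -0.02445371  0.008     ] nose [0.53505576 0.12656448 0.017     ]
0.18020922500062914 104.19284299276808
[-11.75  -7.49   0.77]
[-13.25 -14.98   1.53]
```

Emit:
{"method": "apply_moves", "body": {"moves": [[-12.1,-7.05,1.5,0,0,0,0],[-12.1,-7.05,1.5,0,0,0,0],[-12.1,-7.05,1.5,0,0,0,0],[-12.1,-7.05,1.5,0,0,0,0],[-12.1,-7.05,1.5,0,0,0,0]]}}

```text
t: 0.6
eef_pos: [0.3622, 0.3079, 0.2043]
tcp_rot: [[-0.923, 0.384, -0.0], [0.384, 0.923, -0.0], [0.0, -0.0, -1.0]]
wrist_force: [1.3, 0.8, 0.3]
finger_gap: 0.0854
grip_force: 0.0
```

```bash
cat > go.py <<'E'
import sys
from h import *
from scipy.spatial.transform import Rotation as Ro
# x y z yaw(deg of tool x axis), tool pointing down
def todo(x,y,z,yaw):
    s=arm.observe();R=s["tcp_rot"];c,n=np.cos(np.radians(yaw)),np.sin(np.radians(yaw))
    G=np.array([[c,n,0],[n,-c,0],[0,0,-1.]])
    print("t",round(s["t"],2),"pos",s["eef_pos"].round(4),"yaw",np.degrees(np.arctan2(R[1,0],R[0,0])).round(2),"gap",round(s["finger_gap"],4),"F",s["wrist_force"].round(1),"q",np.round(s["qpos"],0))
    print("shift",(R.T@(np.array([x,y,z])-s["eef_pos"])/.04).round(3),"turn",(np.degrees(Ro.from_matrix(R.T@G).as_rotvec())/8).round(3))
if __name__=="__main__": todo(*map(float,sys.argv[1:]))
E
python3 go.py .55 .06 .17 104
```

```text
t 0.6 pos [0.3622 0.3079 0.2043] yaw 157.41 gap 0.0854 F [1.3 0.8 0.3] q [ 31.  12. -24.  54.   0.  54.]
shift [-6.714 -3.918  0.857] turn [-1.000e-03 -0.000e+00  6.676e+00]
```

Emit:
{"method": "apply_moves", "body": {"moves": [[-6.7,-3.9,0.86,0,0,6.7,0],[-6.7,-3.9,0.86,0,0,6.7,0],[-6.7,-3.9,0.86,0,0,6.7,0],[-6.7,-3.9,0.86,0,0,6.7,0],[-6.7,-3.9,0.86,0,0,6.7,0]]}}

```text
t: 1.1
eef_pos: [0.5125, 0.1097, 0.1767]
tcp_rot: [[-0.407, 0.913, -0.0], [0.913, 0.407, 0.0], [0.0, -0.0, -1.0]]
wrist_force: [0.4, 0.7, 0.5]
finger_gap: 0.0854
grip_force: 0.0
```

```bash
python3 go.py .55 .06 .17 104
```

```text
t 1.1 pos [0.5125 0.1097 0.1767] yaw 114.04 gap 0.0854 F [0.4 0.7 0.5] q [  4.  19. -20.  52.   0.  70.]
shift [-1.517  0.35   0.166] turn [-0.002 -0.002  1.255]
```

Emit:
{"method": "apply_moves", "body": {"moves": [[-1.5,0.35,0.17,0,0,1.25,0],[-1.5,0.35,0.17,0,0,1.25,0],[-1.5,0.35,0.17,0,0,1.25,0],[-1.5,0.35,0.17,0,0,1.25,0]]}}

```text
t: 1.5
eef_pos: [0.5483, 0.0634, 0.1699]
tcp_rot: [[-0.25, 0.968, -0.002], [0.968, 0.25, 0.001], [0.001, -0.002, -1.0]]
wrist_force: [-0.4, -1.1, -0.6]
finger_gap: 0.0854
grip_force: 0.0
```

```bash
python3 - <<'E'
from h import *
import pickle
m=eyes.camera_model("wrist");im=eyes.grab_frame("wrist");cv2.imwrite("pics/w1.png",im);pickle.dump(m,open("w1.pkl","wb"))
for k,lo,hi in(("red",(0,150,60),(7,255,255)),("yel",(20,120,100),(34,255,255))):
    for b in blobs(im,lo,hi,30): print(k,b[0],b[1],plane("wrist",m,b[0],.02))
E
python3 go.py .4925 -.3255 .17 104
```

```text
red [301.4 107.5] 674 [0.50834171 0.14673906 0.02      ]
red [354.3 108.3] 670 [0.54813045 0.15644518 0.02      ]
yel [327.1 140.1] 141 [0.53405132 0.12670757 0.02      ]
t 1.55 pos [0.5481 0.0639 0.1701] yaw 104.53 gap 0.0855 F [-0.7  0.4  0.6] q [ -1.  22. -16.  52.   0.  74.]
shift [-9.075 -3.789  0.   ] turn [-0.009 -0.006  0.067]
```

View pics/w1.png

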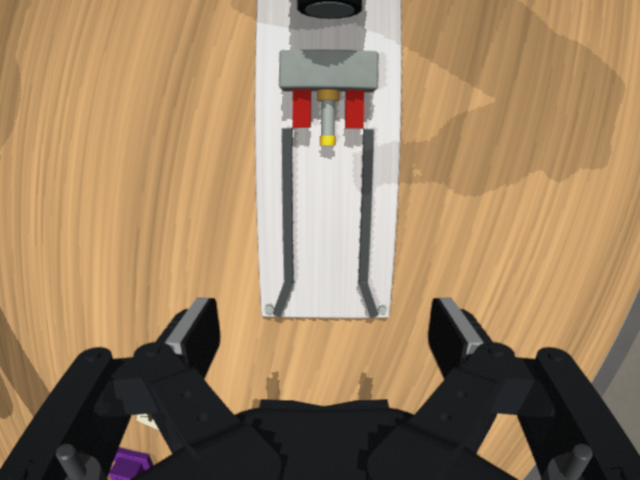

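The wrist view shows the stops' near faces at about row 128 (columns 301 and 354) and the yellow nose at (327,140). The rails' inner edges sit near columns 293 and 363, with the open end at row 318.

```bash
cat > jig.py <<'E'
from h import *
import pickle,sys
n=sys.argv[1]
im=cv2.imread(f"pics/{n}.png");m=pickle.load(open(n+".pkl","rb"))
T=m["camera_from_world"];print("cam",(-T[:3,:3].T@T[:3,3]).round(3))
ms=eyes.camera_model("scene")
sc=[(440.8,311.7),(437.5,333.2)]
F=[]
for i,b in enumerate(blobs(im,(0,150,60),(7,255,255),200)):
    ys,xs=np.nonzero(b[2]); 
    rows=[ys[xs==x].max()+.5 for x in range(xs.min()+3,xs.max()-2)]
    uv=(np.mean([xs.min(),xs.max()]),np.median(rows));F.append((uv,plane("wrist",m,uv,.024),plane("wrist",m,uv,.008)))
    print("stop",uv,F[-1][1:],"tri",tri([ray("wrist",m,b[0]),ray("scene",ms,sc[i])]))
g=cv2.cvtColor(im,cv2.COLOR_BGR2HSV)
L=[]
for lo,hi in((275,300),(355,382)):
    P=[]
    for y in range(140,280):
        xs=np.nonzero(g[y,lo:hi,2]<110)[0]+lo
        if 6<len(xs)<18:
            P.append([plane("wrist",m,(xs.min()-.5,y),.017)[:2],plane("wrist",m,(xs.max()+.5,y),.017)[:2]])
    L.append(np.array(P))
for i in range(2):
  for j in range(2):
    p=L[i][:,j];vx,vy,x0,y0=cv2.fitLine(p.astype(np.float32),cv2.DIST_HUBER,0,.01,.01).ravel()
    if vy<0:vx,vy=-vx,-vy
    # where at y=.07
    print("edge",i,j,len(p),"yaw",np.degrees(np.arctan2(vy,vx)).round(2),"x at y=.07",(x0+vx/vy*(.07-y0)).round(4))
E
python3 jig.py w1
```

```text
cam [0.53  0.131 0.313]
stop (np.float64(301.5), np.float64(126.5)) (array([0.5123543 , 0.13219963, 0.024     ]), array([0.51135651, 0.13225209, 0.008     ])) tri (array([0.50867399, 0.14578386, 0.02222281]), np.float64(0.0008517607647987093))
stop (np.float64(354.5), np.float64(127.5)) (array([0.55184887, 0.14166882, 0.024     ]), array([0.55304125, 0.1422464 , 0.008     ])) tri (array([0.54802487, 0.15597059, 0.02254563]), np.float64(0.00025936968761148757))
edge 0 0 140 yaw 103.6 x at y=.07 0.5116
edge 0 1 140 yaw 103.98 x at y=.07 0.5193
edge 1 0 140 yaw 103.98 x at y=.07 0.5771
edge 1 1 140 yaw 103.8 x at y=.07 0.5852
```

Emit:
{"method": "apply_moves", "body": {"moves": [[-10,-3.8,0,0,0,0,0],[-10,-3.8,0,0,0,0,0],[-10,-3.8,0,0,0,0,0],[-10,-3.8,0,0,0,0,0],[-10,-3.8,0,0,0,0,0]]}}

```text
t: 2.05
eef_pos: [0.521, -0.1853, 0.1709]
tcp_rot: [[-0.253, 0.968, 0.001], [0.968, 0.253, 0.0], [-0.0, 0.001, -1.0]]
wrist_force: [0.3, -0.4, -1.1]
finger_gap: 0.085
grip_force: 0.0
```

```bash
python3 go.py .502 -.364 .15 104
```

```text
t 2.05 pos [ 0.521  -0.1853  0.1709] yaw 104.64 gap 0.085 F [ 0.3 -0.4 -1.1] q [-27.  22. -16.  52.   0.  48.]
shift [-4.203 -1.589  0.522] turn [0.004 0.    0.08 ]
```

Emit:
{"method": "apply_moves", "body": {"moves": [[-4.2,-1.6,0.5,0,0,0,0],[-4.2,-1.6,0.5,0,0,0,0],[-4.2,-1.6,0.5,0,0,0,0],[-4.2,-1.6,0.5,0,0,0,0],[-4.2,-1.6,0.5,0,0,0,0]]}}

```text
t: 2.55
eef_pos: [0.5009, -0.3665, 0.15]
tcp_rot: [[-0.247, 0.969, 0.0], [0.969, 0.247, -0.001], [-0.001, -0.0, -1.0]]
wrist_force: [0.2, 1.5, -0.6]
finger_gap: 0.0854
grip_force: 0.0
```

```bash
python3 - <<'E'
from h import *
import pickle
m=eyes.camera_model("wrist");im=eyes.grab_frame("wrist");cv2.imwrite("pics/w2.png",im);pickle.dump(m,open("w2.pkl","wb"))
for b in blobs(im,(6,190,120),(19,255,255),150): print(b[0],b[1],plane("wrist",m,b[0],.046))
E
python3 go.py .502 -.364 .15 104
```

```text
[329.6 175.4] 2518 [ 0.49399418 -0.32499247  0.046     ]
t 2.6 pos [ 0.5012 -0.3642  0.1501] yaw 104.4 gap 0.0852 F [-0.5  0.2  1. ] q [-43.  29.  -7.  54.   0.  33.]
shift [-0.001  0.021  0.003] turn [ 0.    -0.005  0.05 ]
```

View pics/w2.png

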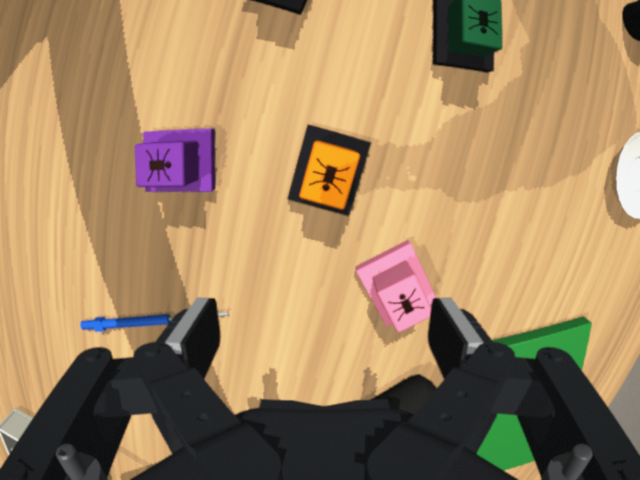

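The amber's block top is centred at (329,175), with its long axis leaning about 15° right of vertical. Purple at (175,160) and pink at (400,285) stay clear of the open fingers.

```bash
cat > amb.py <<'E'
from h import *
import pickle,sys
def rect(m,mask,z):
    c=max(cv2.findContours(mask.astype(np.uint8),cv2.RETR_EXTERNAL,cv2.CHAIN_APPROX_NONE)[0],key=cv2.contourArea)
    P=np.array([plane("wrist",m,p[0],z)[:2] for p in cv2.convexHull(c)])*1000
    (cx,cy),(w,h),a=cv2.minAreaRect(P.astype(np.float32))
    if w<h:w,h,a=h,w,a+90
    return (cx/1000,cy/1000),(w,h),a%180
def amb(n):
    im=cv2.imread(f"pics/{n}.png");m=pickle.load(open(n+".pkl","rb"))
    b=max(blobs(im,(6,150,90),(22,255,255),150),key=lambda b:b[1] if b[1]<9000 and b[0][1]<340 else 0)
    mk=cv2.morphologyEx(b[2].astype(np.uint8),cv2.MORPH_CLOSE,np.ones((9,9)))
    r=rect(m,mk,.046);print(n,"block",r,b[0])
    v=cv2.cvtColor(im,cv2.COLOR_BGR2HSV)[:,:,2]
    d=((v<60)|(mk>0)).astype(np.uint8);d=cv2.morphologyEx(d,cv2.MORPH_CLOSE,np.ones((5,5)))
    k,l=cv2.connectedComponents(d);y,x=map(int,b[0][::-1]);rs=rect(m,l==l[y,x],.012);print("sled",rs)
    return m,pix("wrist",m,np.array([*r[0],.046]))
if __name__=="__main__":
    o=[amb(n) for n in sys.argv[1:]]
    if len(o)>1: print(tri([ray("wrist",m,uv) for m,uv in o]))
E
python3 amb.py w2; python3 go.py .497 -.33 .13 75
```

```text
w2 block ((0.49345849609375, -0.324699462890625), (41.232452392578125, 32.67873001098633), 88.43746185302734) [329.  174.2]
sled ((0.4938294677734375, -0.32523345947265625), (58.10407257080078, 48.18417739868164), 88.42147827148438)
t 2.6 pos [ 0.5012 -0.3642  0.1501] yaw 104.4 gap 0.0852 F [-0.5  0.2  1. ] q [-43.  29.  -7.  54.   0.  33.]
shift [0.853 0.111 0.504] turn [-1.000e-03 -5.000e-03  3.675e+00]
```

Emit:
{"method": "apply_moves", "body": {"moves": [[0.5,0.05,0.4,0,0,1.0,0],[0.99,0.05,0.8,0,0,2.0,0],[0.99,0.05,0.8,0,0,2.0,0],[0.99,0.05,0.8,0,0,2.0,0]]}}

```text
t: 3.0
eef_pos: [0.494, -0.3235, 0.1189]
tcp_rot: [[0.022, 1.0, -0.0], [1.0, -0.022, 0.0], [0.0, -0.0, -1.0]]
wrist_force: [0.1, -0.4, 0.3]
finger_gap: 0.0852
grip_force: 0.0
```

```bash
python3 - <<'E'
from h import *
import pickle
m=eyes.camera_model("wrist");im=eyes.grab_frame("wrist");cv2.imwrite("pics/w3.png",im);pickle.dump(m,open("w3.pkl","wb"))
E
python3 amb.py w2 w3; python3 go.py .4937 -.325 .017 88.4
```

```text
w2 block ((0.49345849609375, -0.324699462890625), (41.232452392578125, 32.67873001098633), 88.43746185302734) [329.  174.2]
sled ((0.4938294677734375, -0.32523345947265625), (58.10407257080078, 48.18417739868164), 88.42147827148438)
w3 block ((0.49360009765625, -0.32159619140625), (46.0974235534668, 32.59859848022461), 88.65853881835938) [323.3 245.7]
sled ((0.4937824401855469, -0.3267745361328125), (64.64180755615234, 48.286556243896484), 88.52682495117188)
(array([ 0.49377518, -0.32613861,  0.03189394]), np.float64(0.0002901563858594881))
t 3.05 pos [ 0.4945 -0.3248  0.1194] yaw 88.65 gap 0.0854 F [ 0.4 -0.3  0.3] q [-40.  28. -14.  48.  -0.  51.]
shift [-0.004 -0.024  2.561] turn [0.009 0.008 0.032]
```

View pics/w3.png

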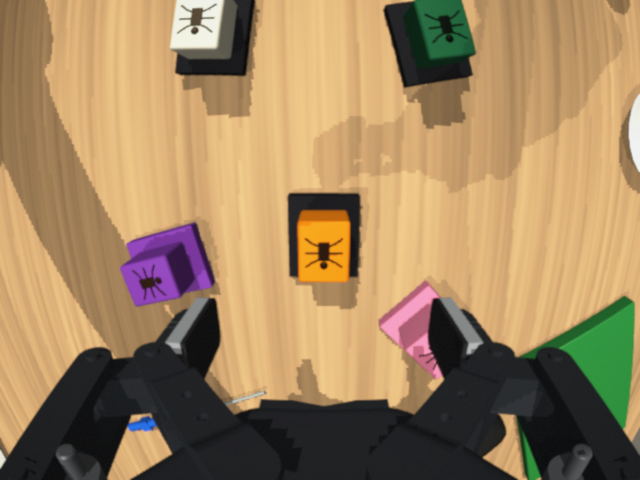

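Amber's top face spans rows 225–283 and columns 297–350, with its lit side face above it. The nearest pink corner is at (428,283) and the nearest purple corner at (212,285).

Run:
```python
from h import *
import pickle
m2,m3=[pickle.load(open(f"w{i}.pkl","rb")) for i in(2,3)]
print(tri([ray("wrist",m2,(329.8,175)),ray("wrist",m3,(323.5,254))]), plane("wrist",m3,(323.5,254),.046))
print("pink",plane("wrist",m3,(428,283),.012),plane("wrist",m3,(381,323),.012),"purple",plane("wrist",m3,(213,285),.012),plane("wrist",m3,(190,235),.046))
```

```text
(array([ 0.49373816, -0.32405946,  0.05186308]), np.float64(5.5919022484731516e-05)) [ 0.49364064 -0.32602393  0.046     ]
pink [ 0.57110339 -0.36257183  0.012     ] [ 0.53635437 -0.3948278   0.012     ] purple [ 0.4096374 -0.3606078  0.012    ] [ 0.4099049  -0.31192236  0.046     ]
```

Emit:
{"method": "apply_moves", "body": {"moves": [[-0.01,-0.02,1.0,0,0,0,0],[-0.01,-0.02,1.9,0,0,0,0],[-0.01,-0.02,2.4,0,0,0,0],[-0.01,-0.02,2.56,0,0,0,0],[-0.01,-0.02,2.56,0,0,0,0]]}}

```text
t: 3.55
eef_pos: [0.4929, -0.3261, 0.0159]
tcp_rot: [[0.027, 1.0, -0.0], [1.0, -0.027, -0.0], [-0.0, -0.0, -1.0]]
wrist_force: [-0.0, -0.1, 0.5]
finger_gap: 0.0856
grip_force: 0.0
```

Emit:
{"method": "apply_moves", "body": {"moves": [[0,0,0,0,0,0,1],[0,0,0,0,0,0,1],[0,0,0,0,0,0,1],[0,0,0,0,0,0,1],[0,0,0,0,0,0,1]]}}

```text
t: 4.05
eef_pos: [0.4933, -0.3265, 0.0171]
tcp_rot: [[0.028, 1.0, 0.002], [1.0, -0.028, -0.001], [-0.001, 0.002, -1.0]]
wrist_force: [-0.2, -0.0, 6.2]
finger_gap: 0.0314
grip_force: 61.1
```

Emit:
{"method": "apply_moves", "body": {"moves": [[0,0,-0.2,0,0,0,1],[0,0,-1.0,0,0,0,1],[0,0,-2.0,0,0,0,1],[0,0,-2.5,0,0,0,1],[0,0,-2.5,0,0,0,1]]}}

```text
t: 4.55
eef_pos: [0.4944, -0.3274, 0.1195]
tcp_rot: [[0.028, 1.0, 0.005], [1.0, -0.028, -0.004], [-0.004, 0.005, -1.0]]
wrist_force: [1.0, 0.2, -2.3]
finger_gap: 0.0313
grip_force: 60.3
```

```bash
python3 - <<'E'
from h import *
import pickle
m=eyes.camera_model("wrist");im=eyes.grab_frame("wrist");cv2.imwrite("pics/w4.png",im);pickle.dump(m,open("w4.pkl","wb"))
ms=eyes.camera_model("side");im2=eyes.grab_frame("side")
s=arm.observe();u,v=pix("side",ms,s["eef_pos"]).astype(int);print(u,v)
c=cv2.resize(im2[v-75:v+75,max(u-90,0):u+90],None,fx=3,fy=3);c2=cv2.resize(im,(500,375));H=np.zeros((450,c.shape[1]+250,3),np.uint8);H=cv2.copyMakeBorder(c,0,0,0,0,0)
cv2.imwrite("pics/s4.png",c)
E
python3 go.py .5559 .0399 .12 103.8
```

```text
402 289
t 4.65 pos [ 0.4923 -0.3257  0.1157] yaw 88.41 gap 0.0309 F [ 0.1  0.4 -2.3] q [-41.  28. -14.  48.  -0.  51.]
shift [ 9.18   1.335 -0.107] turn [-1.000e-03 -0.000e+00 -1.924e+00]
```

View pics/s4.png

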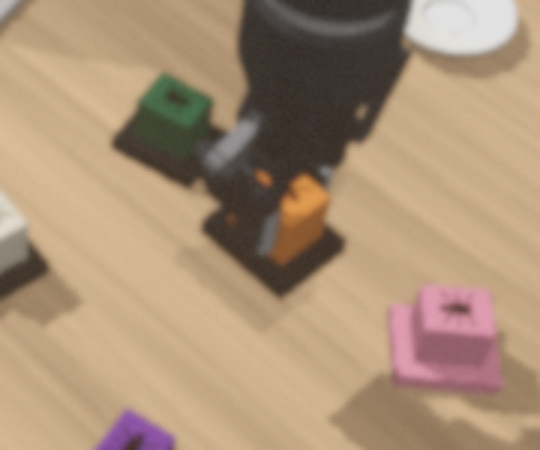

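View pics/w4.png

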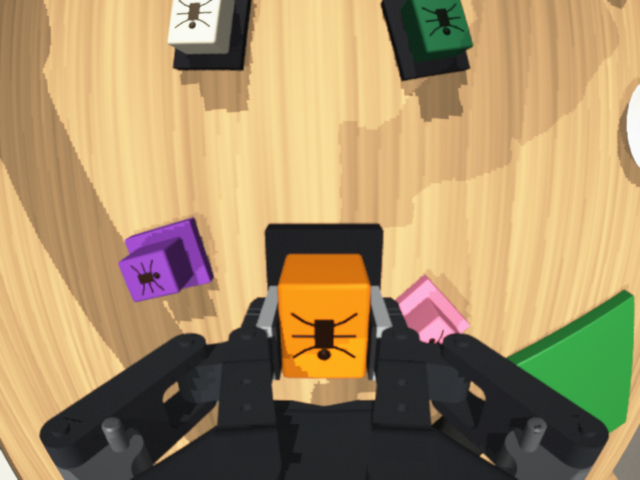

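The side crop shows the amber lifted clear, level between the fingers. The wrist view shows its sled front edge at row 224, columns 266–382, square to the gripper, with white and green undisturbed.

Emit:
{"method": "apply_moves", "body": {"moves": [[9.15,1.33,0.2,0,0,0,1],[9.15,1.33,0.2,0,0,0,1],[9.15,1.33,0.2,0,0,0,1],[9.15,1.33,0.2,0,0,0,1],[9.15,1.33,0.2,0,0,0,1]]}}

```text
t: 5.15
eef_pos: [0.5338, -0.0773, 0.1084]
tcp_rot: [[0.028, 1.0, -0.004], [1.0, -0.028, 0.001], [0.001, -0.004, -1.0]]
wrist_force: [1.4, 0.2, -1.4]
finger_gap: 0.031
grip_force: 60.2
```

```bash
python3 - <<'E'
from h import *
import pickle
m=pickle.load(open("w4.pkl","rb"));T=m["camera_from_world"]
# camera->tool constants from start
C=np.array([.07115,-.001045,-.142576]);RT=np.array([[-5.8e-4,.959728,.280929],[1,7e-4,-3e-4],[-4.9e-4,.280929,-.959728]])
def t(uv,z):
    o,d=ray("wrist",{"camera_matrix":m["camera_matrix"],"camera_from_world":np.eye(4)},uv);d=RT@d;return C+d*(z-C[2])/d[2]
for z in(.0025,.0045,.0065):print(z,t((266,224.5),z),t((382,224.5),z))
E
python3 go.py .5559 .0399 .09 103.8
```

```text
0.0025 [ 0.03461888 -0.02440717  0.0025    ] [0.03458675 0.02266063 0.0025    ]
0.0045 [ 0.03411527 -0.02472923  0.0045    ] [0.03408269 0.02298743 0.0045    ]
0.0065 [ 0.03361165 -0.0250513   0.0065    ] [0.03357863 0.02331424 0.0065    ]
t 5.15 pos [ 0.5338 -0.0773  0.1084] yaw 88.38 gap 0.031 F [ 1.4  0.2 -1.4] q [-16.  24. -22.  44.   0.  76.]
shift [2.945 0.471 0.462] turn [-0.024 -0.01  -1.928]
```

Emit:
{"method": "apply_moves", "body": {"moves": [[2.9,0.47,0.46,0,0,-1.93,1],[2.9,0.47,0.46,0,0,-1.93,1],[2.9,0.47,0.46,0,0,-1.93,1],[2.9,0.47,0.46,0,0,-1.93,1],[2.9,0.47,0.46,0,0,-1.93,1]]}}

```text
t: 5.65
eef_pos: [0.556, 0.036, 0.0904]
tcp_rot: [[-0.24, 0.971, -0.003], [0.971, 0.24, -0.0], [0.0, -0.003, -1.0]]
wrist_force: [0.6, 0.3, -1.6]
finger_gap: 0.031
grip_force: 60.2
```

```bash
python3 - <<'E'
from h import *
import pickle
m=eyes.camera_model("wrist");im=eyes.grab_frame("wrist");cv2.imwrite("pics/w5.png",im);pickle.dump(m,open("w5.pkl","wb"))
for b in blobs(im,(0,150,60),(7,255,255),100): print(b[0],b[1],plane("wrist",m,b[0],.02))
E
python3 go.py .5564 .038 .03 103.8
```

```text
[289.9  51. ] 1317 [0.5084218  0.14618989 0.02      ]
[362.2  51.3] 1336 [0.54808107 0.15585878 0.02      ]
t 5.7 pos [0.5564 0.0352 0.0909] yaw 103.82 gap 0.0311 F [-0.1 -0.2 -1. ] q [ -4.  27. -21.  42.  -0.  72.]
shift [0.066 0.021 1.523] turn [-0.017 -0.001  0.002]
```

View pics/w5.png

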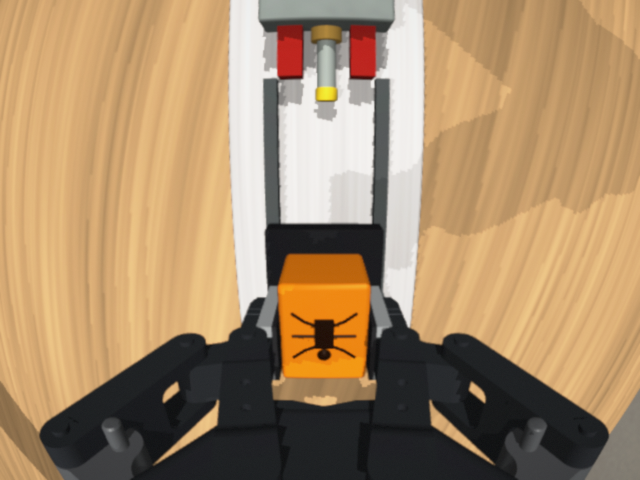

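The sled front is at row 224, columns 266–382. The rails' inner edges ahead of it are at columns 278 and 375, the stops at columns 290 and 362, and the nose at (326,94), so it is nearly aligned.

Run:
```python
from h import *
import pickle
m=pickle.load(open("w5.pkl","rb"));s=arm.observe()
print(s["t"]);R,p=s["tcp_rot"],s["eef_pos"]
g=cv2.cvtColor(cv2.imread("pics/w5.png"),cv2.COLOR_BGR2HSV)[:,:,2]
for y in(110,140,170,200):
    l=np.nonzero(g[y,262:285]<110)[0]+262;r=np.nonzero(g[y,370:395]<110)[0]+370
    a,b=[R.T@(plane("wrist",m,(u,y),.017)-p)*1000 for u in(l.max()+.5,r.min()-.5)]
    print(y,l.max(),r.min(),a.round(1),b.round(1),((a+b)/2)[1].round(2))
z=p[2]-.0045
xs=np.nonzero(g[232,250:400]<60)[0]+250
a,b=[R.T@(plane("wrist",m,(u,232),z)-p)*1000 for u in(xs.min()-.5,xs.max()+.5)];print("sled",a,b,(a+b)/2)
f=[R.T@(plane("wrist",m,(u,77.5),.024)-p)*1000 for u in(290,362)];print("stops",f)
```

```text
5.7
110 277 375 [ 84.8 -27.3  74. ] [85.  28.4 73.9] 0.56
140 278 374 [ 67.3 -26.9  74. ] [67.4 28.  73.9] 0.58
170 278 374 [ 49.7 -27.1  74. ] [49.8 28.3 73.9] 0.61
200 279 373 [ 31.8 -26.9  74. ] [31.9 28.2 73.9] 0.64
sled [ 31.07782957 -24.72958685   4.56631519] [31.14879422 23.92575065  4.44780347] [31.1133119  -0.4019181   4.50705933]
stops [array([102.78427301, -19.40931981,  66.97994099]), array([102.87250715,  20.39518112,  66.88299348])]
```

Emit:
{"method": "apply_moves", "body": {"moves": [[0.03,0.025,0.8,0,0,0,1],[0.03,0.025,1.3,0,0,0,1],[0.03,0.025,1.5,0,0,0,1],[0.03,0.025,1.58,0,0,0,1],[0.03,0.025,1.58,0,0,0,1]]}}

```text
t: 6.2
eef_pos: [0.5582, 0.0364, 0.0291]
tcp_rot: [[-0.238, 0.971, 0.0], [0.971, 0.238, -0.0], [-0.0, 0.0, -1.0]]
wrist_force: [0.7, 0.6, -0.8]
finger_gap: 0.0307
grip_force: 60.2
```

Emit:
{"method": "apply_moves", "body": {"moves": [[0,0,0.02,0,0,0,1],[0,0,0.04,0,0,0,1],[0,0,0.06,0,0,0,1],[0,0,0.06,0,0,0,1]]}}

```text
t: 6.6
eef_pos: [0.5583, 0.0373, 0.0268]
tcp_rot: [[-0.239, 0.971, 0.001], [0.971, 0.239, -0.0], [-0.0, 0.0, -1.0]]
wrist_force: [0.1, 0.4, -1.6]
finger_gap: 0.0311
grip_force: 60.2
```

Emit:
{"method": "apply_moves", "body": {"moves": [[0,0,0.02,0,0,0,1],[0,0,0.03,0,0,0,1],[0,0,0.03,0,0,0,1]]}}

```text
t: 6.9
eef_pos: [0.558, 0.0373, 0.0252]
tcp_rot: [[-0.239, 0.971, -0.0], [0.971, 0.239, -0.0], [0.0, -0.0, -1.0]]
wrist_force: [0.4, -0.5, -1.9]
finger_gap: 0.0311
grip_force: 60.2
```

Emit:
{"method": "apply_moves", "body": {"moves": [[0,0,0.02,0,0,0,1],[0,0,0.03,0,0,0,1],[0,0,0.03,0,0,0,1]]}}

```text
t: 7.2
eef_pos: [0.5581, 0.0373, 0.0251]
tcp_rot: [[-0.239, 0.971, 0.0], [0.971, 0.239, -0.0], [-0.0, 0.0, -1.0]]
wrist_force: [-2.5, 0.4, 8.0]
finger_gap: 0.031
grip_force: 61.5
```

Emit:
{"method": "apply_moves", "body": {"moves": [[0.0,0,-0.012,0,0,0,1],[0.1,0,-0.012,0,0,0,1],[0.25,0,-0.012,0,0,0,1],[0.4,0,-0.012,0,0,0,1],[0.5,0,-0.012,0,0,0,1]]}}

```text
t: 7.7
eef_pos: [0.5541, 0.0568, 0.0251]
tcp_rot: [[-0.24, 0.971, 0.002], [0.971, 0.24, -0.001], [-0.001, 0.001, -1.0]]
wrist_force: [0.3, -3.1, 5.7]
finger_gap: 0.031
grip_force: 61.1
```

Emit:
{"method": "apply_moves", "body": {"moves": [[0.12,0,0,0,0,0,1],[0.25,0,0,0,0,0,1],[0.4,0,0,0,0,0,1],[0.5,0,0,0,0,0,1],[0.5,0,0,0,0,0,1]]}}

```text
t: 8.2
eef_pos: [0.5491, 0.0768, 0.0251]
tcp_rot: [[-0.24, 0.971, 0.001], [0.971, 0.24, -0.0], [-0.0, 0.001, -1.0]]
wrist_force: [1.0, -1.3, 6.7]
finger_gap: 0.0313
grip_force: 61.2
```

```bash
python3 - <<'E'
from h import *
import pickle
m=eyes.camera_model("wrist");im=eyes.grab_frame("wrist");cv2.imwrite("pics/w6.png",im);pickle.dump(m,open("w6.pkl","wb"))
for b in blobs(im,(0,150,60),(7,255,255),100): print(b[0],b[1],plane("wrist",m,b[0],.02))
E
python3 go.py .5393 .107 .0245 103.8
```

```text
[266.5 116.2] 2872 [0.50822885 0.1463483  0.02      ]
[370.9 115.8] 2809 [0.54805077 0.1562165  0.02      ]
t 8.25 pos [0.5491 0.0768 0.0251] yaw 103.89 gap 0.031 F [ 0.8 -1.3  5.7] q [  0.  32. -25.  33.   0.  76.]
shift [ 0.793 -0.055  0.014] turn [0.01  0.001 0.011]
```

View pics/w6.png

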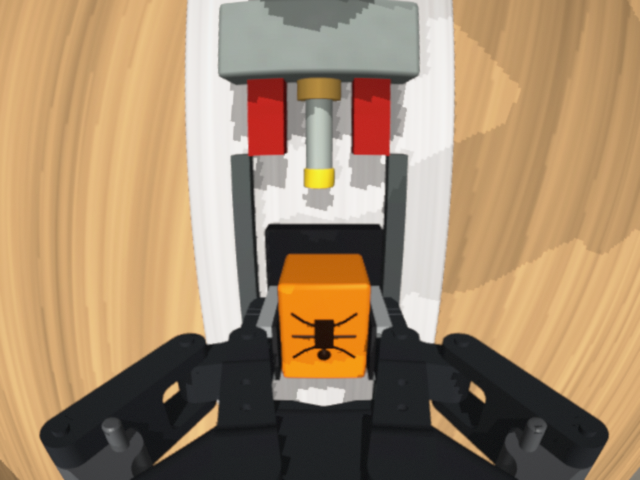

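The stop faces are at row 154 (columns 267 and 371), the nose at (319,180), and the sled front at row 224, columns 266–382. It is square and flat, but about 2 mm right of the channel's middle (rails at columns 252 and 385).

Run:
```python
from h import *
import pickle
m=pickle.load(open("w6.pkl","rb"));s=arm.observe();R,p=s["tcp_rot"],s["eef_pos"]
t=lambda u,v,z:(R.T@(plane("wrist",m,(u,v),z)-p)*1000).round(1)
print("sled",t(266,224.5,.02),t(382,224.5,.02),"stops",t(267,154.5,.024),t(371,154.5,.024),"nose",t(319,186,.015),"rails",t(252.5,225,.017),t(385,225,.017))
```

```text
sled [ 33.3 -24.3   5. ] [33.2 23.6  5.1] stops [ 62.2 -22.4   1. ] [62.1 17.8  1.1] nose [48.4 -2.4 10.1] rails [ 32.3 -30.6   8. ] [32.2 25.4  8.1]
```

Emit:
{"method": "apply_moves", "body": {"moves": [[0.05,-0.03,0,0,0,0,1],[0.1,-0.055,0,0,0,0,1],[0.15,-0.055,0,0,0,0,1],[0.2,-0.055,0,0,0,0,1],[0.2,-0.055,0,0,0,0,1]]}}

```text
t: 8.75
eef_pos: [0.545, 0.0832, 0.0251]
tcp_rot: [[-0.239, 0.971, 0.001], [0.971, 0.239, -0.001], [-0.001, 0.001, -1.0]]
wrist_force: [1.5, -3.6, 7.3]
finger_gap: 0.0312
grip_force: 61.3
```

Emit:
{"method": "apply_moves", "body": {"moves": [[0.05,0,0,0,0,0,1],[0.1,0,0,0,0,0,1],[0.15,0,0,0,0,0,1],[0.2,0,0,0,0,0,1],[0.2,0,0,0,0,0,1]]}}

```text
t: 9.25
eef_pos: [0.5429, 0.0909, 0.0251]
tcp_rot: [[-0.239, 0.971, 0.001], [0.971, 0.239, -0.001], [-0.001, 0.001, -1.0]]
wrist_force: [1.5, -3.6, 7.2]
finger_gap: 0.0307
grip_force: 61.3
```

Emit:
{"method": "apply_moves", "body": {"moves": [[0.03,0,0,0,0,0,1],[0.06,0,0,0,0,0,1],[0.09,0,0,0,0,0,1],[0.12,0,0,0,0,0,1],[0.12,0,0,0,0,0,1]]}}

```text
t: 9.75
eef_pos: [0.5421, 0.0942, 0.0252]
tcp_rot: [[-0.238, 0.971, 0.002], [0.971, 0.238, -0.004], [-0.004, 0.001, -1.0]]
wrist_force: [1.2, -7.3, 7.5]
finger_gap: 0.031
grip_force: 61.4
```

Emit:
{"method": "apply_moves", "body": {"moves": [[0.03,0,0,0,0,0,1],[0.06,0,0,0,0,0,1],[0.09,0,0,0,0,0,1],[0.12,0,0,0,0,0,1],[0.15,0,0,0,0,0,1]]}}

```text
t: 10.25
eef_pos: [0.5408, 0.0993, 0.0252]
tcp_rot: [[-0.238, 0.971, 0.002], [0.971, 0.238, -0.006], [-0.006, 0.0, -1.0]]
wrist_force: [2.3, -9.5, 7.7]
finger_gap: 0.0311
grip_force: 61.4
```

```bash
cat > look.py <<'E'
from h import *
import sys
n=sys.argv[1]
m=eyes.camera_model("wrist");im=eyes.grab_frame("wrist");cv2.imwrite(f"pics/{n}.png",im);s=arm.observe();R,p=s["tcp_rot"],s["eef_pos"]
g=cv2.cvtColor(im,cv2.COLOR_BGR2HSV)[:,:,2].astype(int)
t=lambda u,v,z:(R.T@(plane("wrist",m,(u,v),z)-p)*1000).round(1)
for b in blobs(im,(0,150,60),(7,255,255),100):
    ys,xs=np.nonzero(b[2]);
    print("stop bottoms L..R",[ys[xs==x].max() for x in(xs.min()+4,xs.max()-4)],xs.min(),xs.max(),t(b[0][0],np.median([ys[xs==x].max() for x in range(xs.min()+4,xs.max()-4)])+.5,.024))
for u in(275,300,345,372): 
    c=g[100:250,u];print("col",u,"sled dark from",[y+100 for y in range(150) if (c[y:y+15]<60).all()][:1])
print(s["t"],s["eef_pos"].round(4),s["wrist_force"].round(1),s["torque"].round(2))
E
python3 look.py w7
```

```text
stop bottoms L..R [np.int64(215), np.int64(214)] 255 292 [ 38.2 -20.4   1. ]
stop bottoms L..R [np.int64(214), np.int64(215)] 358 395 [38.2 20.3  1. ]
col 275 sled dark from [224]
col 300 sled dark from [225]
col 345 sled dark from [225]
col 372 sled dark from [224]
10.3 [0.5408 0.0995 0.0252] [  2.1 -10.1   7.4] [-1.91 -0.35 -0.02]
```

Emit:
{"method": "apply_moves", "body": {"moves": [[0.02,0,0,0,0,0,1],[0.04,0,0,0,0,0,1],[0.06,0,0,0,0,0,1],[0.08,0,0,0,0,0,1],[0.08,0,0,0,0,0,1]]}}

```text
t: 10.8
eef_pos: [0.5401, 0.1022, 0.0252]
tcp_rot: [[-0.238, 0.971, 0.002], [0.971, 0.238, -0.006], [-0.006, 0.0, -1.0]]
wrist_force: [2.1, -10.8, 8.2]
finger_gap: 0.0311
grip_force: 61.4
```

Emit:
{"method": "apply_moves", "body": {"moves": [[0.02,0,0,0,0,0,1],[0.03,0,0,0,0,0,1],[0.03,0,0,0,0,0,1]]}}

```text
t: 11.1
eef_pos: [0.5399, 0.1031, 0.0252]
tcp_rot: [[-0.238, 0.971, 0.002], [0.971, 0.238, -0.007], [-0.007, 0.0, -1.0]]
wrist_force: [2.3, -10.3, 8.6]
finger_gap: 0.031
grip_force: 61.5
```

```bash
python3 look.py w8
```

```text
stop bottoms L..R [np.int64(225), np.int64(225)] 255 292 [ 33.8 -20.4   1. ]
stop bottoms L..R [np.int64(225), np.int64(224)] 357 394 [33.8 20.3  1. ]
col 275 sled dark from [226]
col 300 sled dark from [225]
col 345 sled dark from [225]
col 372 sled dark from [226]
11.15 [0.5399 0.1031 0.0253] [  1.5 -10.8   8.2] [-2.17 -0.34  0.07]
```

Emit:
{"method": "apply_moves", "body": {"moves": [[0.01,0,0,0,0.03,0,1],[0.02,0,0,0,0.05,0,1],[0.02,0,0,0,0.05,0,1]]}}

```text
t: 11.45
eef_pos: [0.5397, 0.1039, 0.0251]
tcp_rot: [[-0.238, 0.971, 0.0], [0.971, 0.238, 0.0], [0.0, 0.0, -1.0]]
wrist_force: [2.0, -9.3, 6.1]
finger_gap: 0.0313
grip_force: 61.3
```

Emit:
{"method": "apply_moves", "body": {"moves": [[0.01,0,0,0,0,0,1],[0.02,0,0,0,0,0,1],[0.02,0,0,0,0,0,1]]}}

```text
t: 11.75
eef_pos: [0.5395, 0.1045, 0.0251]
tcp_rot: [[-0.238, 0.971, 0.0], [0.971, 0.238, -0.0], [-0.0, 0.0, -1.0]]
wrist_force: [2.1, -11.8, 7.4]
finger_gap: 0.031
grip_force: 61.3
```

Emit:
{"method": "apply_moves", "body": {"moves": [[0.01,0,0,0,0,0,1],[0.02,0,0,0,0,0,1],[0.02,0,0,0,0,0,1]]}}

```text
t: 12.05
eef_pos: [0.5394, 0.1052, 0.0251]
tcp_rot: [[-0.237, 0.971, 0.0], [0.971, 0.237, -0.0], [-0.0, 0.0, -1.0]]
wrist_force: [2.2, -11.0, 7.5]
finger_gap: 0.0312
grip_force: 61.3
```

Emit:
{"method": "apply_moves", "body": {"moves": [[0.01,0,0,0,0,0,1],[0.02,0,0,0,0,0,1],[0.02,0,0,0,0,0,1]]}}

```text
t: 12.35
eef_pos: [0.5392, 0.1059, 0.0251]
tcp_rot: [[-0.237, 0.971, 0.0], [0.971, 0.237, -0.0], [-0.0, 0.0, -1.0]]
wrist_force: [2.2, -11.4, 6.7]
finger_gap: 0.0309
grip_force: 61.3
```

Emit:
{"method": "apply_moves", "body": {"moves": [[0.01,0,0,0,0,0,1],[0.02,0,0,0,0,0,1],[0.02,0,0,0,0,0,1]]}}

```text
t: 12.65
eef_pos: [0.5391, 0.1062, 0.0251]
tcp_rot: [[-0.237, 0.971, 0.001], [0.971, 0.237, -0.002], [-0.002, 0.0, -1.0]]
wrist_force: [2.4, -12.8, 6.3]
finger_gap: 0.0312
grip_force: 61.3
```

Emit:
{"method": "apply_moves", "body": {"moves": [[0.01,0,0,0,0,0,1],[0.02,0,0,0,0,0,1],[0.02,0,0,0,0,0,1]]}}

```text
t: 12.95
eef_pos: [0.5391, 0.1063, 0.0252]
tcp_rot: [[-0.237, 0.971, 0.001], [0.971, 0.237, -0.003], [-0.003, 0.0, -1.0]]
wrist_force: [3.5, -15.4, 7.4]
finger_gap: 0.0313
grip_force: 61.3
```

```bash
python3 look.py w9
```

```text
stop bottoms L..R [np.int64(233), np.int64(232)] 357 394 [30.9 20.4  1.1]
stop bottoms L..R [np.int64(233), np.int64(233)] 255 292 [ 30.9 -20.5   1.1]
col 275 sled dark from [234]
col 300 sled dark from [225]
col 345 sled dark from [225]
col 372 sled dark from [233]
13.0 [0.5391 0.1063 0.0252] [  2.4 -15.6   6.9] [-3.08 -0.58  0.11]
```

Emit:
{"method": "apply_moves", "body": {"moves": [[0.01,0,0,0,0.01,0,1],[0.015,0,0,0,0.02,0,1],[0.015,0,0,0,0.02,0,1],[0.015,0,0,0,0.02,0,1],[0.015,0,0,0,0.02,0,1]]}}

```text
t: 13.5
eef_pos: [0.5391, 0.1063, 0.0252]
tcp_rot: [[-0.237, 0.972, 0.0], [0.972, 0.237, -0.002], [-0.002, 0.0, -1.0]]
wrist_force: [2.9, -15.8, 6.6]
finger_gap: 0.0311
grip_force: 61.3
```

```bash
python3 look.py w10; python3 -c "
import cv2;cv2.imwrite('pics/w10c.png',cv2.resize(cv2.imread('pics/w10.png')[150:330,220:430],None,fx=3,fy=3))"
```

```text
stop bottoms L..R [np.int64(233), np.int64(232)] 357 394 [30.9 20.4  1.1]
stop bottoms L..R [np.int64(233), np.int64(233)] 255 292 [ 30.5 -20.5   1.1]
col 275 sled dark from [234]
col 300 sled dark from [225]
col 345 sled dark from [225]
col 372 sled dark from [234]
13.55 [0.5391 0.1063 0.0252] [  3.  -16.3   6.1] [-3.47 -0.66  0.09]
```

View pics/w10c.png

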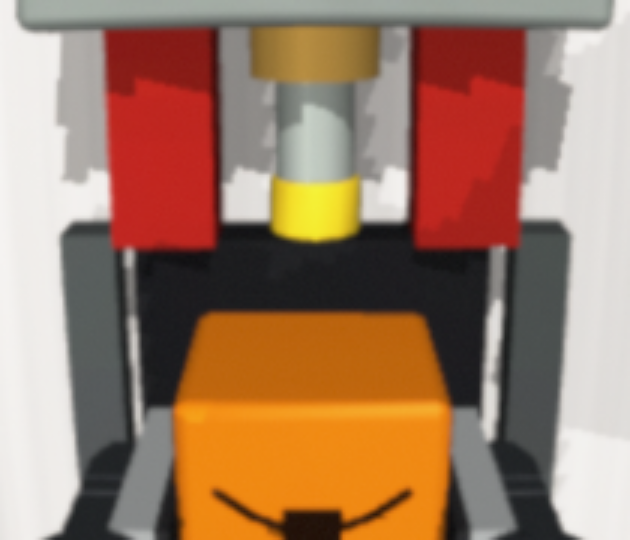

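The crop shows both red stop faces (row 232, columns 255–292 and 357–394) flush across the sled front. The yellow tip is pressed back between them, there are even gaps to both rails, and forward motion has ended with about 4 N on the stops. Handing in.

```bash
python3 -c "
from station import close_job;print(close_job())"
```

```text
the job is handed in; nothing more can be done
None
```

The amber specimen is held flat in the channel, pressed lightly and squarely against both red stops with the plunger back. The white and green specimens were not touched, and the job was handed in at about 13.6 s.

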